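# Change over the wax mill

### The job

Change over the little wax mill: take every green carved piece out of its pockets and put it in the red tin, then seat each blue wax blank flat and square, right down, in a pocket of its own. Only when all that is done, push the mill's orange gate shut until its sprung latch snaps in, then press the red start button right down and let go. Leave the yellow pot, the red burr case and the red-and-white pot of rouge where they stand, and do not tip the tin over.

Things in the scene. Friction and masses are not known exactly. Their poses are not given: they have to be found in the camera images.
- mill: White wax mill (head removed), fixed on the bench to the right. Base 150 (x) x 160 (y) x 44 mm; origin: centre of its underside; the gate is on its -x side. Blue fixture plate 64 x 148 mm on it, three pockets along y. Grey guard, 72 mm high from the bench, no roof, on the other sides: clear inside 138 mm in x (gate shut), 148 mm in y. Control box at -y, 36 mm wide, 58 mm high
- pocket_1 (a point): Centre of the floor of a fixture pocket; x along its long side (= mill x), z up. Pocket 49 x 33 mm, 7 mm deep with a 3 mm bevelled mouth, floor 47 mm above the bench, fixture top at 54 mm: a seated blank has 1.5 mm play all round and stands 12 mm proud (a green piece 10 mm). Pocket nearest the gate's hinge (mill y = +48 mm)
- pocket_2 (a point): Centre of the floor of a fixture pocket; x along its long side (= mill x), z up. Pocket 49 x 33 mm, 7 mm deep with a 3 mm bevelled mouth, floor 47 mm above the bench, fixture top at 54 mm: a seated blank has 1.5 mm play all round and stands 12 mm proud (a green piece 10 mm). Middle pocket (mill y = 0)
- pocket_3 (a point): Centre of the floor of a fixture pocket; x along its long side (= mill x), z up. Pocket 49 x 33 mm, 7 mm deep with a 3 mm bevelled mouth, floor 47 mm above the bench, fixture top at 54 mm: a seated blank has 1.5 mm play all round and stands 12 mm proud (a green piece 10 mm). Pocket nearest the control box (mill y = -48 mm)
- gate (a joint): Angle of the orange gate about its upright hinge, rad: 0 = shut, grows as it swings out to the mill's -x side (to 1.5); 0.6 to 1.0 at the start. Light friction, no spring: stays where left. The latch meets its strike near 0.1 rad, needs about 5 N at the free edge to ride over, and is snapped in at 0 to 0.01. Then it cannot be reopened; pockets are still reached from above
- gate_hinge (a point): On the gate's upright hinge axis, 60 mm above the bench, at (x -75, y +75) mm of the mill. Turns with the gate: its -y axis points along the gate to the free edge, its -x axis out of the outer face
- gate_edge (a point): Free edge of the gate on its outer face, 60 mm above the bench; axes as gate_hinge. Gate: plain upright panel 8 mm thick, 146 mm from hinge axis to free edge, 46 to 74 mm above the bench, outer face 4 mm outside the hinge axis. Push on the outer face near this edge to shut it
- bolt (a joint): Brass latch bolt in the gate's free edge, m: 0 = fully out (7.5 mm proud of the edge), grows as pressed in, at most 0.008; spring 1.5 N plus 0.6 N per mm. Bevelled towards the mill, flat outside. Pressed about 5 mm in while riding over the strike on the mill's corner, springs out behind it when latched
- start_top (a point): Centre of the top of the red start button (22 mm across) on the control box, 80 mm above the bench when up; pressed from above
- start (a joint): Travel of the start button, m: 0 = up, 0.006 = right down (5 N); springs back
- wax_1: Blank of blue carving wax, a plain block 30 x 46 x 19 mm, about 40 g, lying on the bench to the left (one or two are there). Origin: centre of its underside, y along the 46 mm, z up
- wax_2: Blank of blue carving wax, a plain block 30 x 46 x 19 mm, about 40 g, lying on the bench to the left (one or two are there). Origin: centre of its underside, y along the 46 mm, z up
- carved_1: Finished piece in green wax, in a pocket at the start (two or three of the three are there). Block 30 x 46 x 17 mm with a low round boss (radius 11 mm, 4 mm high) on top; 50 g. Origin: centre of its underside, y along the 46 mm, z up
- carved_2: Finished piece in green wax, in a pocket at the start (two or three of the three are there). Block 30 x 46 x 17 mm with a low round boss (radius 11 mm, 4 mm high) on top; 50 g. Origin: centre of its underside, y along the 46 mm, z up
- carved_3: Finished piece in green wax, in a pocket at the start (two or three of the three are there). Block 30 x 46 x 17 mm with a low round boss (radius 11 mm, 4 mm high) on top; 50 g. Origin: centre of its underside, y along the 46 mm, z up
- tin: Red round open tin, 104 mm across outside, 42 mm high, walls about 8 mm (88 mm clear inside), floor 5 mm, 250 g, loose, on the bench to the left. Origin: centre of its underside; z up. It holds the pieces in any order or pile
- yellow_pot: Bystander: yellow pot with lid, 30 mm across, 36 mm high, behind the mill on the right; origin: centre of its underside
- burr_case: Bystander: flat round red case, 36 mm across, 16 mm high, in front of the sandblasting cabinet's left corner; origin: centre of its underside
- rouge_pot: Bystander: red-and-white pot with a white lid, 40 mm across, 34 mm high, at the left edge of the bench behind the blanks; origin: centre of its underside

How it is judged:
On the way, in this order (a step that is already met when the one before it is completed fails the run):
1. every green piece is in the red tin and every blue blank is seated in a pocket, let go and at rest, the gate still open (horizontal distance between each of carved_1, carved_2, carved_3 and tin below 0.05 m and z of each of carved_1, carved_2, carved_3 in the frame of tin below 0.045 m and ((horizontal distance between wax_1 and pocket_1 below 0.005 m and z of wax_1 in the frame of pocket_1 between -0.003 and 0.002 m and angle between the y axis of wax_1 and the x axis of pocket_1, either way round below 0.15 rad and angle between wax_1's own z axis and vertical below 0.06 rad) or (horizontal distance between wax_1 and pocket_2 below 0.005 m and z of wax_1 in the frame of pocket_2 between -0.003 and 0.002 m and angle between the y axis of wax_1 and the x axis of pocket_2, either way round below 0.15 rad and angle between wax_1's own z axis and vertical below 0.06 rad) or (horizontal distance between wax_1 and pocket_3 below 0.005 m and z of wax_1 in the frame of pocket_3 between -0.003 and 0.002 m and angle between the y axis of wax_1 and the x axis of pocket_3, either way round below 0.15 rad and angle between wax_1's own z axis and vertical below 0.06 rad)) and ((horizontal distance between wax_2 and pocket_1 below 0.005 m and z of wax_2 in the frame of pocket_1 between -0.003 and 0.002 m and angle between the y axis of wax_2 and the x axis of pocket_1, either way round below 0.15 rad and angle between wax_2's own z axis and vertical below 0.06 rad) or (horizontal distance between wax_2 and pocket_2 below 0.005 m and z of wax_2 in the frame of pocket_2 between -0.003 and 0.002 m and angle between the y axis of wax_2 and the x axis of pocket_2, either way round below 0.15 rad and angle between wax_2's own z axis and vertical below 0.06 rad) or (horizontal distance between wax_2 and pocket_3 below 0.005 m and z of wax_2 in the frame of pocket_3 between -0.003 and 0.002 m and angle between the y axis of wax_2 and the x axis of pocket_3, either way round below 0.15 rad and angle between wax_2's own z axis and vertical below 0.06 rad)) and linear speed of each of wax_1, wax_2, carved_1, carved_2, carved_3 below 0.02 m/s and value of joint gate above 0.1 rad and contact force between the fingers and wax_1 below 0.05 N and contact force between the fingers and wax_2 below 0.05 N and contact force between the fingers and carved_1 below 0.05 N and contact force between the fingers and carved_2 below 0.05 N and contact force between the fingers and carved_3 below 0.05 N), for 0.2 s.
2. the gate is shut and its latch bolt has sprung out behind the strike (value of joint gate below 0.015 rad and value of joint bolt below 0.002 m), for 0.2 s.
3. the start button is pressed right down (value of joint start above 0.0045 m), for 0.05 s.
At the end, for the whole second after the job is handed in: Green pieces in the tin (within 50 mm of its axis, under 45 mm up); each blank in a pocket (centre within 5 mm, underside within 2 mm of the floor, tilt under 0.06 rad, square within 0.15 rad); gate under 0.015 rad, bolt out (under 2 mm); button up; tin upright; all at rest (all of step 2 and horizontal distance between each of carved_1, carved_2, carved_3 and tin below 0.05 m and z of each of carved_1, carved_2, carved_3 in the frame of tin below 0.045 m and ((horizontal distance between wax_1 and pocket_1 below 0.005 m and z of wax_1 in the frame of pocket_1 between -0.003 and 0.002 m and angle between the y axis of wax_1 and the x axis of pocket_1, either way round below 0.15 rad and angle between wax_1's own z axis and vertical below 0.06 rad) or (horizontal distance between wax_1 and pocket_2 below 0.005 m and z of wax_1 in the frame of pocket_2 between -0.003 and 0.002 m and angle between the y axis of wax_1 and the x axis of pocket_2, either way round below 0.15 rad and angle between wax_1's own z axis and vertical below 0.06 rad) or (horizontal distance between wax_1 and pocket_3 below 0.005 m and z of wax_1 in the frame of pocket_3 between -0.003 and 0.002 m and angle between the y axis of wax_1 and the x axis of pocket_3, either way round below 0.15 rad and angle between wax_1's own z axis and vertical below 0.06 rad)) and ((horizontal distance between wax_2 and pocket_1 below 0.005 m and z of wax_2 in the frame of pocket_1 between -0.003 and 0.002 m and angle between the y axis of wax_2 and the x axis of pocket_1, either way round below 0.15 rad and angle between wax_2's own z axis and vertical below 0.06 rad) or (horizontal distance between wax_2 and pocket_2 below 0.005 m and z of wax_2 in the frame of pocket_2 between -0.003 and 0.002 m and angle between the y axis of wax_2 and the x axis of pocket_2, either way round below 0.15 rad and angle between wax_2's own z axis and vertical below 0.06 rad) or (horizontal distance between wax_2 and pocket_3 below 0.005 m and z of wax_2 in the frame of pocket_3 between -0.003 and 0.002 m and angle between the y axis of wax_2 and the x axis of pocket_3, either way round below 0.15 rad and angle between wax_2's own z axis and vertical below 0.06 rad)) and linear speed of each of wax_1, wax_2, carved_1, carved_2, carved_3 below 0.02 m/s and value of joint start below 0.002 m and angle between tin's own z axis and vertical below 0.15 rad); the robot touches nothing.
It fails at once if a bystander pot or case is shifted more than 30 mm (distance of any of yellow_pot, burr_case, rouge_pot from where it was at the start of the episode above 0.03 m).
It fails at once if the tin is tipped over (angle between tin's own z axis and vertical above 0.8 rad).
Of wax_1, wax_2 only 1 to 2 are there at a start; the rules pass over those that are not, and their reading is None.
Of carved_1, carved_2, carved_3 only 2 to 3 are there at a start; the rules pass over those that are not, and their reading is None.
At some moment in a run one of wax_1, wax_2 may be knocked a few centimetres aside while the robot is not near it.
It also fails if it takes over 210 s, if anything falls off the work surface, if the arm or the gripper's body presses on something with over 40 N, if the wrist force passes 120 N, or if a joint passes its speed limit or range.

### The arm

A 6-joint arm with a two-finger parallel gripper is mounted at the origin on a cart in front of the work surface, level with it; the furniture and walls round the work are solid. World frame = base frame: x ahead of the robot, y to its left, z up, the work surface at z = 0. Lengths are in m, angles in rad, forces in N, time in s.
With the tool pointing down it reaches from about 0.3 to 0.75 m from the base axis. Payload 8.5 kg.
Tool frame: the origin (TCP) lies at the very end of the fingers, on their centre line; the grasp point (between the pads) lies grasp_offset behind it (grasp_offset is the distance from the TCP to the grasp point, in m); z points along the fingers, y is the line along which they close (so a half turn about z gives the same grasp; the last joint's range is limited). The gripper opens to 88 mm and grips with 3 to 60 N. Pads are 18 mm wide; open, the fingers measure 123 mm over their backs; the gripper's body (75 mm by 187 mm) begins 45 mm behind the grasp point.
Start: joints at [0.975, 0.381, 1.297, -0, 1.464, -0.215], TCP at [0.204, 0.511, 0.239] pointing down, gripper open.
Joint ranges: [-3.11, 3.11], [-0.89, 2.33], [0.22, 2.48], [-1.42, 4.56], [0.17, 2.85], [-2.88, 2.88]. Speed limits (rad/s): [2.39, 2.39, 3.14, 3.14, 3.14, 3.14].

### API

Orientations are given as a unit quaternion [x, y, z, w].
In Python, from workcell import * gives the robot as it stands.
- The arm moves only by the shell command python3 -m handwheel 'ROWS' [FORCE]. ROWS is JSON, a list that holds one entry, the list of rows, each a list of 5 numbers: the opening in per cent of the stroke, from 0 (shut) to 100 (fully open), then the shift along the tool's x, y, z in m, then the turn about the tool's z in rad. In form: [[[grip, tx, ty, tz, turn], ...]]. A call has 1 to 5 rows; each row shifts and turns the commanded pose from where the row before left it, along the tool's axes as they then stand; what a row does not reach is not made up. A row lasts 1/8 s, in which the tool goes at most 62.5 mm and 10.7 degrees, less where a joint would pass 70% of its speed; a pose out of reach is approached as far as the arm can. A call is refused whole if a number of a shift passes 0.0625 or a number of a turn 0.188, either way. A call with a gripper value outside its range is refused whole. The fingers move at their own pace and stop on an object; FORCE is the grip in N (left out, the last holds). Time passes only in rows, so rows that do not move let the fingers close. It gives the time, the measured TCP pose, the force, the opening and the grip force at its end, in the units of the state.
- sense(): the state, without advancing time (a new reading comes with each control period).
- capture(name): name is "side" or "top" or "wrist"; returns a dict with "pixels" (480x640x3 uint8, red, green, blue), "fx", "fy", "cx", "cy" (pixels), "pose" (4x4, takes a point from camera to world coordinates); the wrist camera has in their place "T_tool_cam" (4x4, takes a point from camera to tool coordinates, whose origin is the TCP and whose axes are the flange's). Camera axes: x right, y up, looking along -z (the intrinsics and any distortion apply to the point x, -y, -z); pixel columns grow to the right and rows downward; lengths in m; the calibration is good to about 2 mm. The wrist camera is an equidistant fisheye: a pixel r from the principal point sees the ray r / f radians off the axis. A picture is of the moment at which its call begins: read the wrist's pose just before it. There is no depth.
- hand_in(): hands the job in; it is judged then, once.
Trained networks look in a picture, given as the dict that the camera call returned (one of the last four; its "shot" number tells which), for a name from the list of things; names that differ only in an ending like _2 or _b are one class to them, and where a whole thing is asked for, a point or a joint stands for the part that bears it (a point fixed in the world has none). Each returns a list of dicts, best first, with "confidence" (0 to 1); they miss things now and then, are a little off and sometimes report something else, mostly with a low value. They report only what shows in the picture. A call takes as long as a camera call.
- search_frame(picture, label): "location" ([column, row] in pixels, amid what is visible of it).
- outline_of(picture, label): "pixels" (480x640 bool, what is visible of it) and "location" ([column, row] in pixels, amid what is visible of it).
- mark_of(picture, label): "location" ([column, row] in pixels: a listed point, or the origin of a listed thing).
The state is a dict: "t": time; "qpos": joint angles; "dq": joint speeds; "joint_efforts": joint torques, N m; "ee_pos": TCP position; "eef_rot": TCP orientation; "wrist_force": force on the tool from outside, world axes, zero at the start; "moment": the same for the moment, N m; "opening": opening from 0.0 (shut) to 1.0 (fully open); "finger_force": force on a finger pad.
Only numpy, scipy, OpenCV 4.12 (cv2) and the standard library are available. Lean on these libraries where they do the work, as an engineer would, in place of code of your own. Each camera call takes 0.05 s, during which the arm holds its last target. There are 200 camera calls.

## Working session

There is one attempt and no reset: what is moved stays moved. The work goes in short steps, Python scripts to look and compute and a shell command to move; the robot and the scene stay as the last step left them, time stands still between calls to the robot, and variables do not carry over. Pictures are saved under pics/ and viewed, at most 16 in all, crops included, and the job is handed in when it is done.

```bash
mkdir -p pics; cat > h.py <<'E'
from workcell import *
import numpy as np, cv2
from scipy.spatial.transform import Rotation as R
def save(p,n): cv2.imwrite('pics/'+n,cv2.cvtColor(p['pixels'],cv2.COLOR_RGB2BGR))
def ray(p,uv,st=None):
    u=(uv[0]-p['cx'])/p['fx']; v=(uv[1]-p['cy'])/p['fy']
    if 'pose' in p:
        d=np.array([u,-v,-1.]); T=np.array(p['pose'])
    else:
        r=np.hypot(u,v)+1e-12; s=np.sin(r)/r; d=np.array([u*s,-v*s,-np.cos(r)])
        W=np.eye(4); W[:3,:3]=R.from_quat(st['eef_rot']).as_matrix(); W[:3,3]=st['ee_pos']
        T=W@np.array(p['T_tool_cam'])
    return T[:3,3],T[:3,:3]@d
def at(p,uv,z,st=None):
    o,d=ray(p,uv,st); return o+d*(z-o[2])/d[2]
E
python3 - <<'E'
from h import *
s=sense(); print(s)
for n in ("top","side","wrist"):
    p=capture(n); save(p,n+'0.png'); print(n,p['fx'],p['cx'],[k for k in p], np.round(p.get('pose',p.get('T_tool_cam')),3).tolist())
    if n=="top":
        for l,z in (("wax_1",0.),("carved_1",.047),("tin",0.),("pocket_1",.047),("pocket_2",.047),("pocket_3",.047),("gate_hinge",.06),("gate_edge",.06),("start_top",.08),("mill",0),("yellow_pot",0),("burr_case",0),("rouge_pot",0)):
            for d in mark_of(p,l): print(l,round(d['confidence'],2),np.round(d['location']),np.round(at(p,d['location'],z),3))
E
```

```text
{'t': 0.0, 'qpos': array([ 9.74696737e-01,  3.81180723e-01,  1.29826768e+00,  1.34444070e-05,
        1.46357845e+00, -2.15286577e-01]), 'dq': array([-3.32645397e-04,  8.10114966e-04, -3.06234569e-05,  7.01862005e-04,
       -8.43309986e-04, -6.58370144e-04]), 'joint_efforts': array([ 4.52958811e-04, -4.37932634e+01, -2.24555576e+01,  7.12892669e-02,
        3.52775410e-02, -1.07164105e-04]), 'ee_pos': array([0.20425201, 0.5103645 , 0.23814363]), 'eef_rot': array([ 1.89258733e-01,  9.81926992e-01, -6.56254136e-04, -2.89147906e-04]), 'wrist_force': array([3.01935662e-02, 6.85111622e-01, 5.35213386e-05]), 'moment': array([0.03458565, 0.01397733, 0.04340491]), 'finger_force': 0.0, 'opening': 1.0000263239457199}
top 579.8483563755584 326.7669438466733 ['pixels', 'fx', 'fy', 'cx', 'cy', 'pose', 'shot'] [[-0.03, 0.998, -0.064, 0.435], [-1.0, -0.03, -0.008, -0.006], [-0.01, 0.063, 0.998, 1.435], [0.0, 0.0, 0.0, 1.0]]
wax_1 0.82 [196. 208.] [0.622 0.329 0.   ]
carved_1 0.69 [440. 254.] [ 0.487 -0.264  0.047]
carved_1 0.54 [451. 292.] [ 0.396 -0.287  0.047]
carved_1 0.53 [438. 274.] [ 0.44  -
[... 511 characters left out ...]
 [403. 254.] [ 0.491 -0.174  0.06 ]
start_top 0.58 [463. 314.] [ 0.346 -0.307  0.08 ]
mill 0.91 [443. 272.] [ 0.443 -0.278  0.   ]
yellow_pot 0.66 [497. 280.] [ 0.422 -0.411  0.   ]
yellow_pot 0.41 [442. 272.] [ 0.444 -0.276  0.   ]
rouge_pot 0.57 [169. 168.] [0.725 0.395 0.   ]
side 599.2697410127397 317.45366823256074 ['pixels', 'fx', 'fy', 'cx', 'cy', 'pose', 'shot'] [[-0.878, 0.189, -0.439, -0.093], [-0.478, -0.309, 0.822, 1.168], [0.02, 0.932, 0.362, 0.598], [0.0, 0.0, 0.0, 1.0]]
wrist 371.64829954431775 321.3879664139904 ['pixels', 'fx', 'fy', 'cx', 'cy', 'T_tool_cam', 'shot'] [[-0.001, 0.955, 0.297, 0.078], [1.0, 0.001, 0.001, -0.0], [0.0, 0.297, -0.955, -0.145], [0.0, 0.0, 0.0, 1.0]]
```

```bash
python3 - <<'E'
import cv2
a=cv2.imread('pics/top0.png')[140:360,140:540]; cv2.imwrite('pics/topc.png',cv2.resize(a,(800,440),interpolation=cv2.INTER_CUBIC))
E
```

```text
(no output)
```

View pics/topc.png

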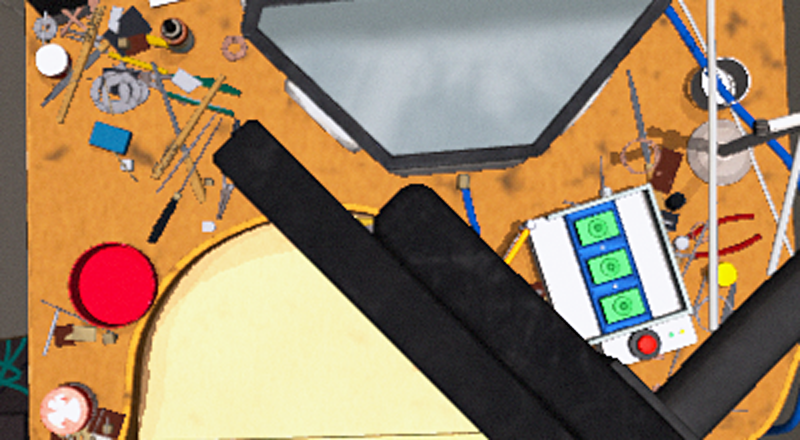

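View pics/wrist0.png

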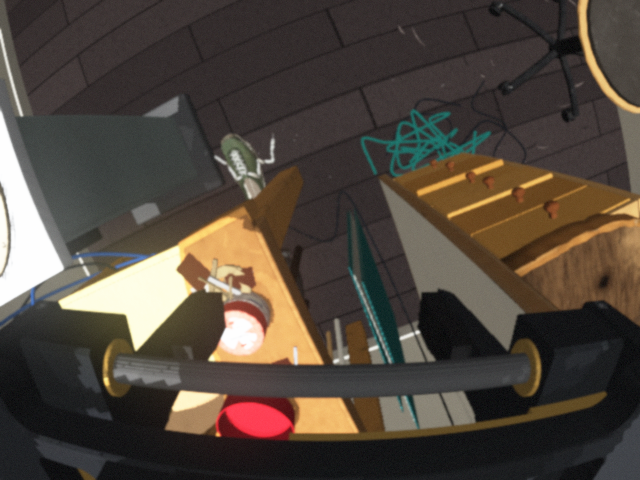

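View pics/side0.png

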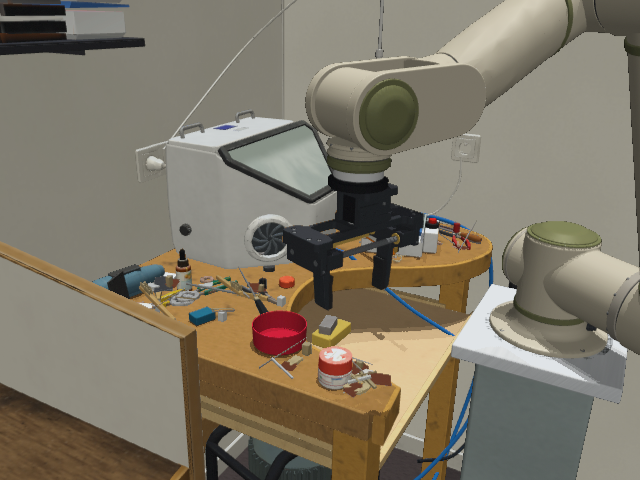

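```bash
cat >> h.py <<'E'
def yaw(st): # direction of tool y in world, deg, mod 180
    y=R.from_quat(st['eef_rot']).as_matrix()[:,1]; return np.degrees(np.arctan2(y[1],y[0]))
def togo(x,y,z,ydeg=None):
    """shift in tool axes now, turn wanted (turn>0 about tool z (down) lowers world yaw)"""
    st=sense(); M=R.from_quat(st['eef_rot']).as_matrix()
    d=np.array([x,y,z])-st['ee_pos']; t=M.T@d
    print('t',round(st['t'],2),'pos',np.round(st['ee_pos'],4),'yaw',round(yaw(st),2),'q6',round(st['qpos'][5],2),'open',round(st['opening'],3),'F',np.round(st['wrist_force'],1),'ff',round(st['finger_force'],1))
    print(' shift tool',np.round(t,4),end=' ')
    if ydeg is not None:
        a=(ydeg-yaw(st)+90)%180-90; print('turn',round(-np.radians(a),3))
        c,s_=np.cos(-np.radians(a)),np.sin(-np.radians(a))
        print(' shift if turned first',np.round([c*t[0]+s_*t[1],-s_*t[0]+c*t[1],t[2]],4),end='')
    print()
E
python3 - <<'E'
from h import *
import workcell; print([ (k,v) for k,v in vars(workcell).items() if 'offset' in k])
togo(.42,-.24,.25,-75)
E
```

```text
[('grasp_offset', 0.0187)]
t 0.8 pos [0.2044 0.5106 0.2387] yaw 68.18 q6 -0.22 open 1.001 F [ 0.5  0.2 -1. ] ff 0.0
 shift tool [-0.4791 -0.6167 -0.0112] turn -0.643
 shift if turned first [-0.014  -0.7808 -0.0112]
```

```bash
python3 -m handwheel '[[[100,0,0,-0.02,-0.16],[100,0,0,0,-0.16],[100,0,0,0,-0.16],[100,0,0,0,-0.163],[100,0,-0.06,0,0]]]' 20 | tail -c 300; python3 -m handwheel '[[[100,0,-0.06,0,0],[100,0,-0.06,0,0],[100,0,-0.06,0,0],[100,0,-0.06,0,0],[100,0,-0.06,0,0]]]' >/dev/null; python3 -m handwheel '[[[100,0,-0.06,0,0],[100,0,-0.06,0,0],[100,0,-0.06,0,0],[100,0,-0.06,0,0],[100,0,-0.06,0,0]]]' >/dev/null;  python3 -m handwheel '[[[100,0,-0.06,0,0],[100,0,0,0,0],[100,0,0,0,0]]]'|tail -c 300
python3 - <<'E'
from h import *
togo(.42,-.24,.25,-75); st=sense()
p=capture("wrist"); save(p,'w1.png')
for l,z in (("carved_1",.047),("pocket_1",.047),("pocket_2",.047),("pocket_3",.047),("gate_hinge",.06),("gate_edge",.06),("start_top",.08),("mill",0)):
    for d in mark_of(p,l): print(l,round(d['confidence'],2),np.round(d['location']),np.round(at(p,d['location'],z,st),4))
p=capture("top"); save(p,'top1.png')
for l,z in (("wax_1",0.),("tin",0.),("gate_edge",.06),("burr_case",0),("rouge_pot",0)):
    for d in mark_of(p,l): print(l,round(d['confidence'],2),np.round(d['location']),np.round(at(p,d['location'],z),3))
a=p['pixels'][:,:,::-1][140:360,140:540]; cv2.imwrite('pics/topc1.png',cv2.resize(a,(800,440),interpolation=cv2.INTER_CUBIC))
E
```

```text
t: 1.42
ee_pos: [0.2199, 0.4535, 0.258]
eef_rot: [-0.133, 0.991, 0.0, -0.0]
wrist_force: [1.5, -1.0, 0.5]
opening: 0.999
finger_force: 0.0
t: 3.05
ee_pos: [0.3908, -0.1843, 0.2586]
eef_rot: [-0.131, 0.991, 0.0, -0.0]
wrist_force: [0.2, 1.1, 0.8]
opening: 1.002
finger_force: 0.0
t 3.05 pos [ 0.3908 -0.1843  0.2586] yaw 105.01 q6 -2.55 open 1.002 F [0.2 1.1 0.8] ff 0.0
 shift tool [-0.0138 -0.0613  0.0086] turn 0.0
 shift if turned first [-0.0138 -0.0613  0.0086]
carved_1 0.96 [225. 236.] [ 0.4406 -0.272   0.047 ]
carved_1 0.77 [223. 191.] [ 0.3952 -0.2833  0.047 ]
carved_1 0.72 [231. 278.] [ 0.4842 -0.2579  0.047 ]
pocket_1 0.91 [225. 238.] [ 0.4428 -0.2714  0.047 ]
pocket_1 0.56 [231. 278.] [ 0.4846 -0.2577  0.047 ]
pocket_2 0.91 [225. 238.] [ 0.4428 -0.2714  0.047 ]
pocket_2 0.56 [231. 278.] [ 0.4846 -0.2577  0.047 ]
pocket_3 0.91 [225. 238.] [ 0.4428 -0.2714  0.047 ]
pocket_3 0.56 [231. 278.] [ 0.4846 -0.2577  0.047 ]
gate_hinge 0.76 [302. 306.] [ 0.4893 -0.1783  0.06  ]
gate_edge 0.68 [417. 222.] [ 0.3739 -0.0919  0.06  ]
start_top 0.75 [200. 143.] [ 0.3501 -0.3059  0.08  ]
start_top 0.59 [238. 228.] [ 0.4184 -0.2558  0.08  ]
mill 0.92 [239. 226.] [ 0.4409 -0.2669  0.    ]
wax_1 0.77 [195. 208.] [0.621 0.332 0.   ]
tin 0.66 [198. 280.] [0.442 0.325 0.   ]
tin 0.54 [170. 171.] [0.717 0.394 0.   ]
rouge_pot 0.66 [169. 170.] [0.72  0.395 0.   ]
```

View pics/w1.png

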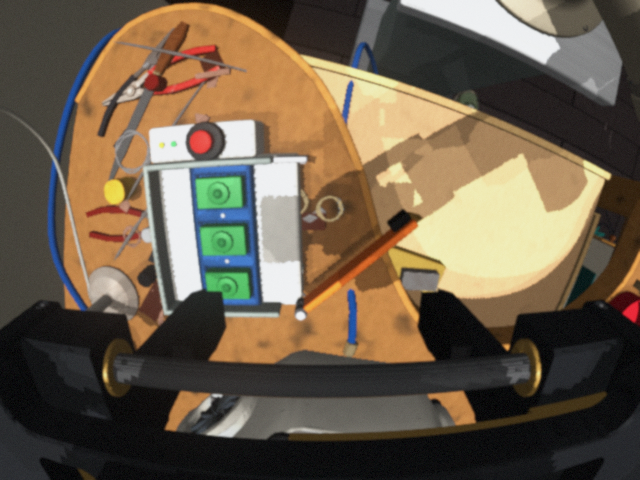

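View pics/topc1.png

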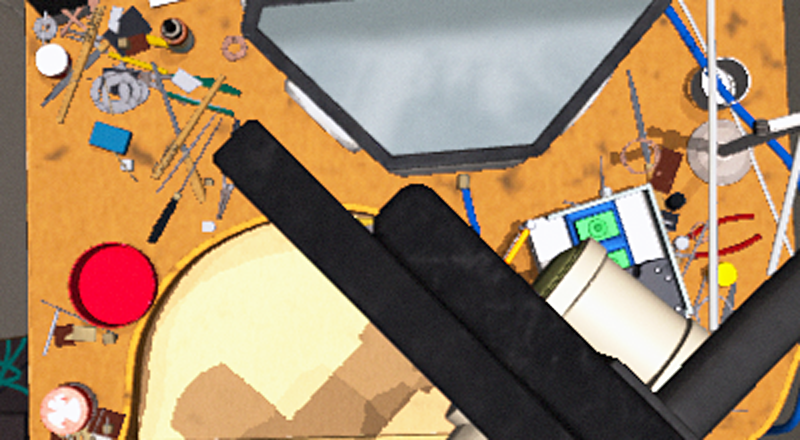

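```bash
python3 -m handwheel '[[[100,-0.04,-0.06,0,0],[100,-0.03,-0.03,0.01,0],[100,0,0,0,0],[100,0,0,0,0],[100,0,0,0,0]]]'|tail -c 300
cat >> h.py <<'E'
def proj(p,st,P):
    W=np.eye(4); W[:3,:3]=R.from_quat(st['eef_rot']).as_matrix(); W[:3,3]=st['ee_pos']
    T=np.linalg.inv(W@np.array(p['T_tool_cam'])); c=P@T[:3,:3].T+T[:3,3]
    x,y,z=c[...,0],-c[...,1],-c[...,2]; r=np.hypot(x,y); th=np.arctan2(r,z); k=th/np.maximum(r,1e-9)
    return p['cx']+p['fx']*x*k, p['cy']+p['fy']*y*k
def rectify(p,st,x0,x1,y0,y1,z,mm=0.5):
    """rows: x decreasing, cols: y decreasing (north-up); mm per px"""
    xs=np.arange(x1,x0,-mm/1e3); ys=np.arange(y1,y0,-mm/1e3)
    X,Y=np.meshgrid(xs,ys,indexing='ij'); u,v=proj(p,st,np.stack([X,Y,np.full_like(X,z)],-1))
    return cv2.remap(p['pixels'],u.astype('f4'),v.astype('f4'),cv2.INTER_LINEAR)[:,:,::-1].copy()
E
python3 - <<'E'
from h import *
togo(.44,-.27,.25,-75); st=sense()
p=capture("wrist")
im=rectify(p,st,.33,.55,-.38,-.15,.054); cv2.imwrite('pics/r1.png',im)
h=cv2.cvtColor(im,cv2.COLOR_BGR2HSV); m=((h[...,0]>95)&(h[...,0]<130)&(h[...,1]>120)).astype('u1')
n,l,s,c=cv2.connectedComponentsWithStats(cv2.morphologyEx(m,cv2.MORPH_CLOSE,np.ones((5,5))))
k=1+np.argmax(s[1:,4]); print(s[k]); pts=np.argwhere(l==k)[:,::-1].astype('f4')
(cx,cy),wh,a=cv2.minAreaRect(pts); print('ctr',.55-cy*.0005,-.15-cx*.0005,np.array(wh)*.5,a)
g=((h[...,0]>45)&(h[...,0]<80)&(h[...,1]>80)).astype('u1')
n,l,s,c=cv2.connectedComponentsWithStats(g)
for i in range(1,n):
    if s[i,4]>800:
        r=cv2.minAreaRect(np.argwhere(l==i)[:,::-1].astype('f4')); print('green',.55-r[0][1]*.0005,-.15-r[0][0]*.0005,np.array(r[1])*.5,r[2])
for lb,z in (("carved_1",.047),("pocket_1",.047)):
    for d in mark_of(p,lb): print(lb,round(d['confidence'],2),np.round(d['location']),np.round(at(p,d['location'],z,st),4))
E
```

```text
t: 4.42
ee_pos: [0.4742, -0.2467, 0.2494]
eef_rot: [-0.131, 0.991, -0.0, 0.0]
wrist_force: [0.5, -0.6, 0.3]
opening: 1.0
finger_force: 0.0
t 4.42 pos [ 0.4742 -0.2467  0.2494] yaw 105.03 q6 -2.53 open 1.0 F [ 0.5 -0.6  0.3] ff 0.0
 shift tool [ 0.039  -0.0136 -0.0006] turn 0.001
 shift if turned first [ 0.039  -0.0136 -0.0006]
[  146    67   192   308 14729]
ctr 0.44021784973144534 -0.2709131317138672 [147.06936646  60.13602066] 74.20759582519531
green 0.4877497634887696 -0.25819361114501954 [32.93058014 47.10343552] 73.81079864501953
green 0.4414988861083985 -0.27121031188964845 [30.89188385 47.32004929] 74.35775756835938
green 0.3943915252685547 -0.28449528503417965 [31.11216354 47.59542847] 74.05460357666016
carved_1 0.79 [308. 173.] [ 0.4406 -0.2686  0.047 ]
carved_1 0.74 [306. 220.] [ 0.4843 -0.2591  0.047 ]
carved_1 0.72 [305. 119.] [ 0.3917 -0.284   0.047 ]
```

View pics/r1.png

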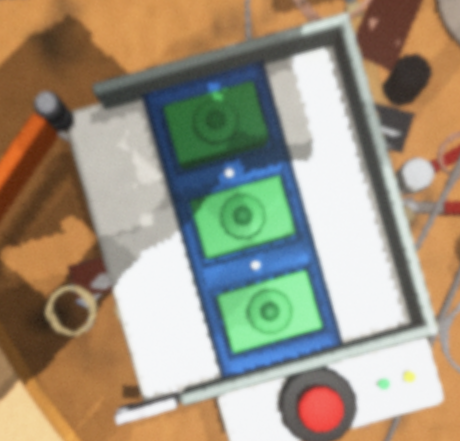

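```bash
python3 -m handwheel '[[[70,-0.009,-0.014,0.06,-0.013],[70,0,0,0.06,0],[70,0,0,0.03,0],[70,0,0,0,0],[70,0,0,0,0]]]'|tail -c 300
python3 - <<'E'
from h import *
togo(.4864,-.2578,.057,105.8)
p=capture("top"); 
h=cv2.cvtColor(p['pixels'],cv2.COLOR_RGB2HSV); m=(((h[...,0]<8)|(h[...,0]>172))&(h[...,1]>170)&(h[...,2]>90)).astype('u1')
m[:,:150]=0; m[:, 260:]=0; m[:240]=0; m[330:]=0
pts=np.argwhere(m)[:,::-1].astype('f4'); print(len(pts),cv2.minAreaRect(pts)); print('tin', at(p,cv2.minEnclosingCircle(pts)[0],.042),cv2.minEnclosingCircle(pts)[1])
m=((h[...,0]>95)&(h[...,0]<115)&(h[...,1]>150)).astype('u1'); m[:,240:]=0; m[:170]=0;m[260:]=0
n,l,s,c=cv2.connectedComponentsWithStats(m)
for i in range(1,n):
    if s[i,4]>30:
        r=cv2.minAreaRect(np.argwhere(l==i)[:,::-1].astype('f4')); print(r,at(p,r[0],.019),np.round([at(p,q,.019) for q in cv2.boxPoints(r)],3).tolist())
E
```

```text
t: 5.2
ee_pos: [0.4877, -0.2589, 0.1004]
eef_rot: [-0.137, 0.991, -0.001, 0.001]
wrist_force: [0.0, -0.5, 0.9]
opening: 0.698
finger_force: 0.0
t 5.2 pos [ 0.4877 -0.2589  0.1004] yaw 105.77 q6 -2.55 open 0.698 F [ 0.  -0.5  0.9] ff 0.0
 shift tool [0.001  0.0015 0.0434] turn -0.001
 shift if turned first [0.001  0.0015 0.0434]
1396 ((193.8235321044922, 288.2059326171875), (43.413875579833984, 55.78319549560547), 14.03624439239502)
tin [0.42254546 0.33623884 0.042     ] 30.761276245117188
((195.1500244140625, 208.5500030517578), (18.34120750427246, 11.70042610168457), 18.43494987487793) [0.61819155 0.3263221  0.019     ] [[0.612, 0.352, 0.019], [0.64, 0.343, 0.019], [0.624, 0.3, 0.019], [0.597, 0.31, 0.019]]
```

```bash
python3 -m handwheel '[[[70,0.001,0.001,0.03,0],[70,0,0,0.014,0],[70,0,0,0,0],[45,0,0,0,0],[40,0,0,0,0]]]' 15|tail -c 300; python3 -m handwheel '[[[40,0,0,0,0],[40,0,0,0,0],[40,0,0,0,0]]]' |tail -c 200;  python3 -m handwheel '[[[40,0,0,-0.02,0],[40,0,0,-0.03,0],[40,0,0,-0.05,0],[40,0,0,-0.04,0],[40,0,0.03,0,0]]]' |tail -c 200
python3 - <<'E'
from h import *
togo(.435,.322,.15,105.8)
E
```

```text
t: 5.88
ee_pos: [0.4861, -0.2579, 0.0554]
eef_rot: [-0.137, 0.991, -0.0, 0.0]
wrist_force: [-0.1, -0.9, 2.0]
opening: 0.521
finger_force: 15.0
t: 6.25
ee_pos: [0.4861, -0.258, 0.0553]
eef_rot: [-0.137, 0.991, -0.0, 0.0]
wrist_force: [-0.5, 0.2, 5.0]
opening: 0.517
finger_force: 15.0
t: 6.88
ee_pos: [0.4786, -0.2302, 0.1973]
eef_rot: [-0.136, 0.991, -0.002, 0.002]
wrist_force: [0.1, -0.1, -0.9]
opening: 0.519
finger_force: 15.0
t 6.88 pos [ 0.4786 -0.2302  0.1973] yaw 105.68 q6 -2.52 open 0.519 F [ 0.1 -0.1 -0.9] ff 15.0
 shift tool [-0.1071  0.5437  0.045 ] turn -0.002
 shift if turned first [-0.1082  0.5435  0.045 ]
```

```bash
python3 -m handwheel '[[[40,-0.012,0.06,0,0],[40,-0.012,0.06,0,0],[40,-0.012,0.06,0,0],[40,-0.012,0.06,0,0],[40,-0.012,0.06,0,0]]]' >/dev/null;  python3 -m handwheel '[[[40,-0.012,0.06,0,0],[40,-0.012,0.06,0,0],[40,-0.012,0.06,0,0],[40,-0.012,0.06,0,0],[40,0,0,0,0]]]' |tail -c 200
python3 - <<'E'
from h import *
st=sense(); p=capture("wrist"); save(p,'w2.png')
for l,z in (("tin",0.),("wax_1",0.),("rouge_pot",0),("burr_case",0)):
    for d in mark_of(p,l): print(l,round(d['confidence'],2),np.round(d['location']),np.round(at(p,d['location'],z,st),4))
o=outline_of(p,"tin")
if o: 
    m=o[0]['pixels']; ys,xs=np.nonzero(m); print('bbox',xs.min(),xs.max(),ys.min(),ys.max()); 
togo(.435,.322,.06,105.8)
E
```

```text
t: 8.12
ee_pos: [0.4337, 0.3233, 0.1941]
eef_rot: [-0.14, 0.99, 0.0, -0.0]
wrist_force: [-0.8, -1.1, -1.0]
opening: 0.52
finger_force: 15.0
tin 0.89 [323. 214.] [0.4316 0.3254 0.    ]
wax_1 0.53 [280. 371.] [0.6169 0.3285 0.    ]
burr_case 0.76 [ 98. 265.] [0.5532 0.0989 0.    ]
bbox 258 382 166 277
t 8.43 pos [0.4353 0.319  0.1948] yaw 105.66 q6 -1.43 open 0.52 F [-0.3 -0.9 -0.7] ff 15.0
 shift tool [-0.0006  0.003   0.1348] turn -0.003
 shift if turned first [-0.0006  0.003   0.1348]
```

View pics/w2.png

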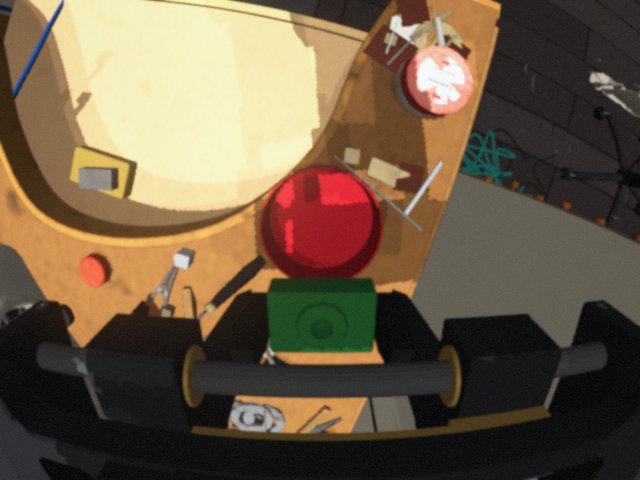

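```bash
python3 -m handwheel '[[[40,0.02,0.008,0.06,0],[40,0,0,0.06,0],[40,0,0,0.025,0],[40,0,0,0,0],[40,0,0,0,0]]]' |tail -c 200
python3 - <<'E'
from h import *
togo(.4172,.3213,.048,105.8)
E
```

```text
t: 9.05
ee_pos: [0.4148, 0.3223, 0.0522]
eef_rot: [-0.137, 0.991, 0.0, 0.001]
wrist_force: [0.6, 0.0, -1.2]
opening: 0.522
finger_force: 15.0
t 9.05 pos [0.4148 0.3223 0.0522] yaw 105.72 q6 -1.41 open 0.522 F [ 0.6  0.  -1.2] ff 15.0
 shift tool [-0.0021 -0.0016  0.0042] turn -0.001
 shift if turned first [-0.0021 -0.0016  0.0042]
```

Release, rise, and return to pocket 2.

```bash
python3 -m handwheel '[[[40,-0.002,-0.001,0.004,0],[70,0,0,0,0],[70,0,0,0,0],[70,0,0,-0.04,0],[70,0,0,-0.06,0]]]' |tail -c 200;  python3 -m handwheel '[[[70,0,0,-0.05,0],[70,0,-0.06,0,0],[70,0,-0.06,0,0],[70,0,-0.06,0,0],[70,0,-0.06,0,0]]]' >/dev/null; python3 -m handwheel '[[[70,0,-0.06,0,0],[70,0,-0.06,0,0],[70,0,-0.06,0,0],[70,0,-0.06,0,0],[70,0,-0.06,0,0]]]' |tail -c 200
python3 - <<'E'
from h import *
togo(.4402,-.2709,.056,105.8)
E
```

```text
t: 9.68
ee_pos: [0.4154, 0.3216, 0.1472]
eef_rot: [-0.137, 0.991, -0.001, -0.002]
wrist_force: [0.4, 0.6, -0.3]
opening: 0.704
finger_force: 0.0
t: 10.92
ee_pos: [0.563, -0.1997, 0.1972]
eef_rot: [-0.137, 0.991, -0.0, 0.0]
wrist_force: [0.5, 0.2, 0.3]
opening: 0.7
finger_force: 0.0
t 10.93 pos [ 0.563  -0.1997  0.1972] yaw 105.76 q6 -2.38 open 0.7 F [0.5 0.2 0.3] ff 0.0
 shift tool [ 0.1376 -0.0352  0.1412] turn -0.001
 shift if turned first [ 0.1376 -0.0351  0.1412]
```

```bash
python3 -m handwheel '[[[70,0.06,-0.015,0,0],[70,0.06,-0.015,0,0],[70,0.0176,-0.005,0.05,0],[70,0,0,0.05,0],[70,0,0,0,0]]]'|tail -c 200
python3 -m handwheel '[[[70,0,0,0,0]]]'|tail -c 200
python3 - <<'E'
from h import *
togo(.4402,-.2709,.056,105.8)
E
```

```text
t: 11.55
ee_pos: [0.4387, -0.2678, 0.095]
eef_rot: [-0.137, 0.991, 0.002, -0.002]
wrist_force: [1.2, -0.2, 0.5]
opening: 0.698
finger_force: 0.0
t: 11.68
ee_pos: [0.4408, -0.2693, 0.0986]
eef_rot: [-0.137, 0.991, -0.001, 0.001]
wrist_force: [0.3, -0.3, 0.5]
opening: 0.698
finger_force: 0.0
t 11.68 pos [ 0.4408 -0.2693  0.0986] yaw 105.8 q6 -2.62 open 0.698 F [ 0.3 -0.3  0.5] ff 0.0
 shift tool [ 0.001  -0.0013  0.0426] turn -0.0
 shift if turned first [ 0.001  -0.0013  0.0426]
```

```bash
python3 -m handwheel '[[[70,0.001,-0.001,0.03,0],[70,0,0,0.013,0],[70,0,0,0,0],[45,0,0,0,0],[40,0,0,0,0]]]' 15|tail -c 200; python3 -m handwheel '[[[40,0,0,0,0],[40,0,0,0,0],[40,0,0,-0.03,0],[40,0,0,-0.05,0],[40,0,0,-0.05,0]]]' |tail -c 200;  python3 -m handwheel '[[[40,-0.017,0.0576,-0.01,0],[40,-0.017,0.0576,0,0],[40,-0.017,0.0576,0,0],[40,-0.017,0.0576,0,0],[40,-0.017,0.0576,0,0]]]' |tail -c 200; python3 -m handwheel '[[[40,-0.017,0.0576,0,0],[40,-0.017,0.0576,0,0],[40,-0.017,0.0576,0,0],[40,-0.017,0.0576,0,0],[40,-0.017,0.0576,0,0]]]' |tail -c 200;  python3 -m handwheel '[[[40,0,0,0.06,0],[40,0,0,0.04,0],[40,0,0,0,0],[40,0,0,0,0]]]' |tail -c 200
python3 - <<'E'
from h import *
togo(.446,.3295,.048,105.8)
E
```

```text
t: 12.3
ee_pos: [0.4397, -0.2705, 0.0546]
eef_rot: [-0.137, 0.991, -0.001, 0.001]
wrist_force: [0.8, 1.2, 3.1]
opening: 0.52
finger_force: 15.0
t: 12.92
ee_pos: [0.4389, -0.2696, 0.1852]
eef_rot: [-0.137, 0.991, 0.001, -0.0]
wrist_force: [-0.2, -0.7, -0.8]
opening: 0.521
finger_force: 15.0
t: 13.55
ee_pos: [0.4422, 0.0321, 0.1939]
eef_rot: [-0.137, 0.991, 0.0, -0.0]
wrist_force: [0.6, -0.5, -0.7]
opening: 0.521
finger_force: 15.0
t: 14.18
ee_pos: [0.4457, 0.3325, 0.1938]
eef_rot: [-0.137, 0.991, -0.0, -0.0]
wrist_force: [1.9, -0.5, 0.3]
opening: 0.515
finger_force: 15.0
t: 14.68
ee_pos: [0.4471, 0.3307, 0.0955]
eef_rot: [-0.137, 0.991, 0.0, 0.001]
wrist_force: [0.6, -0.2, 0.5]
opening: 0.52
finger_force: 15.0
t 14.68 pos [0.4471 0.3307 0.0955] yaw 105.75 q6 -1.42 open 0.52 F [ 0.6 -0.2  0.5] ff 15.0
 shift tool [ 0.0014 -0.0009  0.0475] turn -0.001
 shift if turned first [ 0.0014 -0.0009  0.0475]
```

```bash
python3 -m handwheel '[[[40,0.001,-0.001,0.03,0],[40,0,0,0.016,0],[40,0,0,0,0],[70,0,0,0,0],[70,0,0,0,0]]]' |tail -c 200; python3 -m handwheel '[[[70,0,0,-0.04,0],[70,0,0,-0.06,0],[70,0,0,-0.05,0],[70,0,0,0,0]]]' |tail -c 200
python3 - <<'E'
from h import *
st=sense(); p=capture("wrist"); save(p,'w3.png')
E
python3 -m handwheel '[[[70,0.022,-0.0576,0,0],[70,0.022,-0.0576,0,0],[70,0.022,-0.0576,0,0],[70,0.022,-0.0576,0,0],[70,0.022,-0.0576,0,0]]]' >/dev/null; python3 -m handwheel '[[[70,0.022,-0.0576,0,0],[70,0.022,-0.0576,0,0],[70,0.022,-0.0576,0,0],[70,0.022,-0.0576,0,0],[70,0.022,-0.0576,0,0]]]' >/dev/null;  python3 -m handwheel '[[[70,0,0,0.06,0],[70,0,0,0.04,0],[70,0,0,0,0],[70,0,0,0,0]]]' |tail -c 200
python3 - <<'E'
from h import *
togo(.394,-.284,.056,105.8)
E
```

```text
t: 15.3
ee_pos: [0.4462, 0.3295, 0.0492]
eef_rot: [-0.137, 0.991, 0.0, 0.001]
wrist_force: [0.4, -0.4, 0.0]
opening: 0.699
finger_force: 0.0
t: 15.8
ee_pos: [0.4468, 0.3299, 0.2024]
eef_rot: [-0.137, 0.991, 0.001, 0.004]
wrist_force: [1.1, -0.2, -1.8]
opening: 0.702
finger_force: 0.0
t: 17.6
ee_pos: [0.3908, -0.2851, 0.0989]
eef_rot: [-0.137, 0.991, -0.0, 0.0]
wrist_force: [-0.4, -0.4, 0.2]
opening: 0.705
finger_force: 0.0
t 17.6 pos [ 0.3908 -0.2851  0.0989] yaw 105.78 q6 -2.72 open 0.705 F [-0.4 -0.4  0.2] ff 0.0
 shift tool [-0.0034  0.0002  0.0429] turn -0.0
 shift if turned first [-0.0034  0.0002  0.0429]
```

View pics/w3.png

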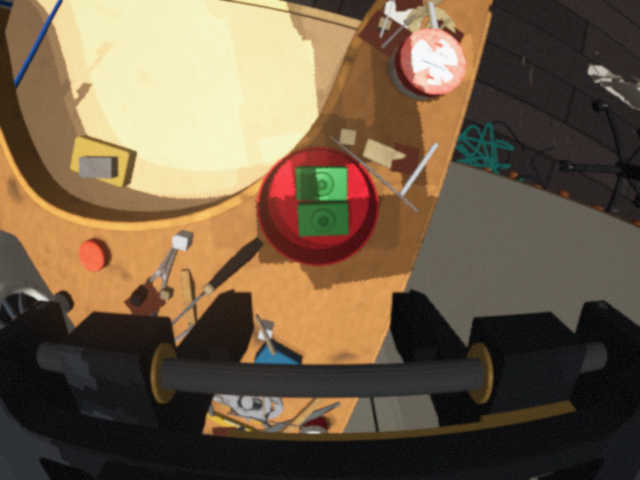

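```bash
python3 -m handwheel '[[[70,-0.003,0,0.03,0],[70,0,0,0.013,0],[70,0,0,0,0],[45,0,0,0,0],[40,0,0,0,0]]]' 15|tail -c 200; python3 -m handwheel '[[[40,0,0,0,0],[40,0,0,0,0],[40,0,0,-0.03,0],[40,0,0,-0.05,0],[40,0,0,-0.06,0]]]' |tail -c 200;  python3 -m handwheel '[[[40,-0.0202,0.0576,0,0],[40,-0.0202,0.0576,0,0],[40,-0.0202,0.0576,0,0],[40,-0.0202,0.0576,0,0],[40,-0.0202,0.0576,0,0]]]' >/dev/null; python3 -m handwheel '[[[40,-0.0202,0.0576,0,0],[40,-0.0202,0.0576,0,0],[40,-0.0202,0.0576,0,0],[40,-0.0202,0.0576,0,0],[40,-0.0202,0.0576,0,0]]]' |tail -c 200;  python3 -m handwheel '[[[40,0,0,0.06,0],[40,0,0,0.04,0],[40,0,0,0,0],[40,0,0,0,0]]]' |tail -c 200
python3 - <<'E'
from h import *
togo(.4316,.3254,.05,105.8)
E
```

```text
t: 18.23
ee_pos: [0.3935, -0.2843, 0.0557]
eef_rot: [-0.137, 0.991, -0.001, 0.0]
wrist_force: [-1.8, 0.5, 3.6]
opening: 0.523
finger_force: 15.0
t: 18.85
ee_pos: [0.3928, -0.2836, 0.1961]
eef_rot: [-0.137, 0.991, 0.001, -0.001]
wrist_force: [-0.0, -0.4, -1.0]
opening: 0.521
finger_force: 15.0
t: 20.1
ee_pos: [0.4308, 0.3272, 0.1951]
eef_rot: [-0.137, 0.991, -0.0, 0.0]
wrist_force: [1.7, -0.1, -0.7]
opening: 0.522
finger_force: 15.0
t: 20.6
ee_pos: [0.432, 0.3254, 0.0966]
eef_rot: [-0.137, 0.991, 0.0, 0.001]
wrist_force: [-0.3, -0.3, -0.1]
opening: 0.525
finger_force: 15.0
t 20.6 pos [0.432  0.3254 0.0966] yaw 105.75 q6 -1.42 open 0.525 F [-0.3 -0.3 -0.1] ff 15.0
 shift tool [0.0005 0.0001 0.0466] turn -0.001
 shift if turned first [0.0005 0.0001 0.0466]
```

```bash
python3 -m handwheel '[[[40,0,0,0.03,0],[40,0,0,0.016,0],[40,0,0,0,0],[70,0,0,0,0],[70,0,0,0,0]]]' |tail -c 200; python3 -m handwheel '[[[70,0,0,-0.04,0],[80,0,0,-0.06,0],[80,-0.055,-0.015,-0.06,0],[80,-0.055,-0.015,0,0],[80,-0.055,-0.015,0,0]]]' >/dev/null; python3 -m handwheel '[[[80,0,0,0,0],[80,0,0,0,0],[80,0,0,0,0]]]' |tail -c 200
python3 - <<'E'
from h import *
st=sense(); p=capture("wrist"); save(p,'w4.png')
for d in mark_of(p,'wax_1'): print(round(d['confidence'],2),np.round(d['location']),np.round(at(p,d['location'],0,st),4))
im=rectify(p,st,.50,.72,.22,.42,.019); cv2.imwrite('pics/r4.png',im)
h=cv2.cvtColor(im,cv2.COLOR_BGR2HSV); m=((h[...,0]>92)&(h[...,0]<120)&(h[...,1]>120)).astype('u1')
n,l,s,c=cv2.connectedComponentsWithStats(m)
for i in range(1,n):
    if s[i,4]>800:
        r=cv2.minAreaRect(np.argwhere(l==i)[:,::-1].astype('f4')); print('blue',.72-r[0][1]*.0005,.42-r[0][0]*.0005,np.array(r[1])*.5,r[2])
togo(.618,.3265,.05,105.8)
E
```

```text
t: 21.22
ee_pos: [0.4318, 0.3254, 0.0502]
eef_rot: [-0.137, 0.991, 0.0, 0.001]
wrist_force: [0.8, -0.0, 0.3]
opening: 0.692
finger_force: 0.0
t: 22.22
ee_pos: [0.5872, 0.3269, 0.1951]
eef_rot: [-0.138, 0.99, 0.0, 0.0]
wrist_force: [-1.0, -0.6, -0.6]
opening: 0.799
finger_force: 0.0
0.73 [315. 244.] [0.6169 0.3297 0.    ]
blue 0.615634391784668 0.3290350875854492 [42.53475952 28.65817261] 19.746837615966797
t 22.32 pos [0.5874 0.3269 0.195 ] yaw 105.82 q6 -1.51 open 0.801 F [-0.1  0.1 -0.6] ff 0.0
 shift tool [-0.0292 -0.0088  0.1451] turn 0.0
 shift if turned first [-0.0292 -0.0087  0.1451]
```

View pics/w4.png

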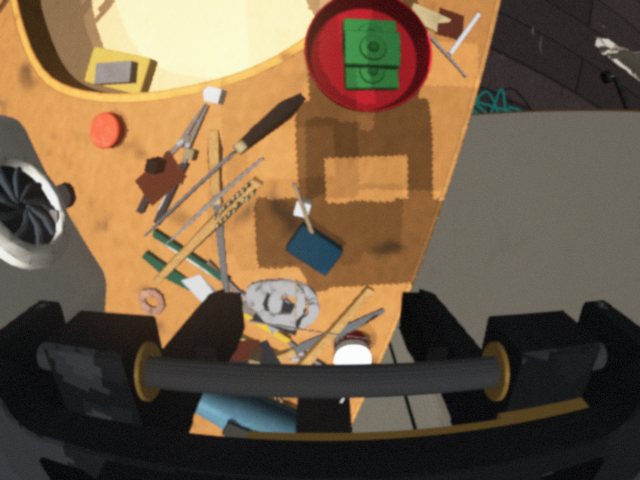

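View pics/r4.png

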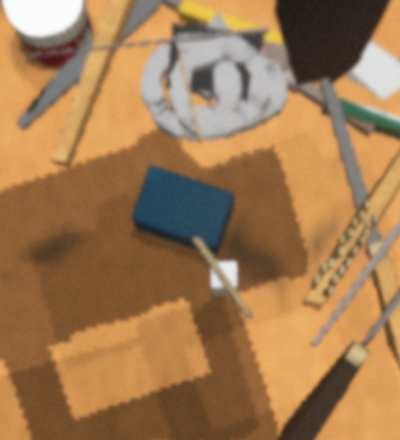

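```bash
python3 -m handwheel '[[[75,0,0,0,0.155],[75,0,0,0,0.155],[75,0,0,0,0.155],[75,0,0,0.03,0.155],[75,-0.027,0.012,0.05,0]]]' >/dev/null; python3 -m handwheel '[[[75,0,0,0.05,0],[75,0,0,0,0],[75,0,0,0,0],[75,0,0,0,0]]]' |tail -c 200
python3 - <<'E'
from h import *
st=sense(); p=capture("wrist")
for d in mark_of(p,'wax_1'): print(round(d['confidence'],2),np.round(d['location']),np.round(at(p,d['location'],0,st),4))
im=rectify(p,st,.50,.72,.22,.42,.019); cv2.imwrite('pics/r5.png',im)
h=cv2.cvtColor(im,cv2.COLOR_BGR2HSV); m=((h[...,0]>92)&(h[...,0]<120)&(h[...,1]>120)).astype('u1')
n,l,s,c=cv2.connectedComponentsWithStats(m)
for i in range(1,n):
    if s[i,4]>800:
        r=cv2.minAreaRect(np.argwhere(l==i)[:,::-1].astype('f4')); print('blue',.72-r[0][1]*.0005,.42-r[0][0]*.0005,np.array(r[1])*.5,r[2])
togo(.6165,.329,.01,70.3)
E
```

```text
t: 23.45
ee_pos: [0.6185, 0.3292, 0.0672]
eef_rot: [0.171, 0.985, 0.001, 0.002]
wrist_force: [-0.2, 0.3, 0.6]
opening: 0.753
finger_force: 0.0
0.9 [323. 263.] [0.6195 0.33   0.    ]
blue 0.6149500045776367 0.3300999984741211 [43.48131561 31.7808857 ] 18.434947967529297
t 23.55 pos [0.6182 0.3291 0.0663] yaw 70.26 q6 -0.91 open 0.749 F [0.4 0.7 0.2] ff 0.0
 shift tool [ 0.0017 -0.0007  0.0563] turn -0.001
 shift if turned first [ 0.0017 -0.0007  0.0563]
```

```bash
python3 -m handwheel '[[[75,0.001,0,0.035,0],[75,0,0,0.021,0],[75,0,0,0,0],[55,0,0,0,0],[45,0,0,0,0]]]' 15|tail -c 200; python3 -m handwheel '[[[40,0,0,0,0],[40,0,0,0,0],[40,0,0,0,0],[40,0,0,-0.03,0],[40,0,0,-0.05,0]]]' |tail -c 200;  python3 -m handwheel '[[[40,0,0,-0.06,0],[40,0,0,-0.04,-0.155],[40,0,0,0,-0.155],[40,0,0,0,-0.155],[40,0,0,0,-0.155]]]' |tail -c 200
python3 - <<'E'
from h import *
st=sense(); p=capture("wrist"); save(p,'w6.png')
for n in ('wax_1',):
    for d in mark_of(p,n): print(n,round(d['confidence'],2),np.round(d['location']),np.round(at(p,d['location'],0,st),4))
togo(.4402,-.2709,.19,105.8)
E
```

```text
t: 24.18
ee_pos: [0.6173, 0.3293, 0.0097]
eef_rot: [0.172, 0.985, 0.001, 0.001]
wrist_force: [-0.1, -0.1, 1.6]
opening: 0.547
finger_force: 0.0
t: 24.8
ee_pos: [0.6159, 0.3287, 0.0875]
eef_rot: [0.172, 0.985, -0.001, -0.002]
wrist_force: [0.1, 0.3, 0.3]
opening: 0.518
finger_force: 15.0
t: 25.42
ee_pos: [0.6166, 0.329, 0.1883]
eef_rot: [-0.14, 0.99, -0.0, -0.0]
wrist_force: [0.2, -0.5, -0.9]
opening: 0.516
finger_force: 15.0
wax_1 0.58 [322. 308.] [0.706  0.3557 0.    ]
t 25.52 pos [0.6166 0.3291 0.1882] yaw 105.83 q6 -1.53 open 0.528 F [ 0.4  0.1 -0.2] ff 15.0
 shift tool [ 0.3334 -0.5291 -0.0017] turn 0.001
 shift if turned first [ 0.3331 -0.5293 -0.0017]
```

View pics/w6.png

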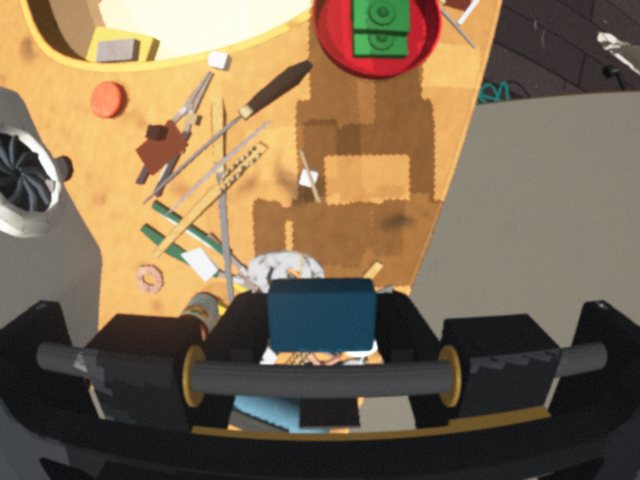

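```bash
python3 - <<'E'
from h import *
st=sense(); p=capture("wrist"); h=cv2.cvtColor(p['pixels'],cv2.COLOR_RGB2HSV)
for c in (310,322,335):
    col=h[250:370,c]; b=np.nonzero((col[:,0]>92)&(col[:,0]<118)&(col[:,1]>110))[0]+250; print(c,b.min(),b.max(),len(b), p['pixels'][278:350:6,c].tolist())
T=np.array(p['T_tool_cam'])
z_bot=.0097; z_top=z_bot-.019
for off in (-.003,0,.003):
    P=np.array([[off+.015,0,z_bot],[off+.015,0,z_top],[off-.015,0,z_top]])
    M=R.from_quat(st['eef_rot']).as_matrix(); print(off,[np.round(a,1) for a in proj(p,st,P@M.T+st['ee_pos'])])
E
```

```text
310 283 351 69 [[120, 121, 123], [31, 47, 55], [27, 47, 60], [31, 64, 84], [29, 66, 84], [31, 67, 86], [30, 65, 87], [32, 70, 88], [33, 69, 88], [28, 66, 85], [32, 69, 88], [27, 65, 83]]
322 280 350 69 [[102, 107, 110], [27, 47, 57], [28, 48, 61], [34, 70, 92], [30, 66, 85], [32, 67, 87], [31, 67, 86], [30, 67, 87], [28, 67, 86], [31, 68, 89], [28, 67, 85], [28, 68, 88]]
335 280 351 72 [[84, 69, 56], [27, 48, 58], [26, 48, 62], [32, 69, 89], [31, 68, 86], [24, 65, 86], [27, 67, 87], [27, 66, 84], [29, 68, 87], [29, 67, 86], [26, 66, 83], [31, 69, 89]]
-0.003 [array([319.9, 319.8, 320. ]), array([280.8, 299.1, 359.8])]
0 [array([319.9, 319.8, 319.9]), array([274.6, 292.4, 354.3])]
0.003 [array([319.9, 319.7, 319.9]), array([268.4, 285.6, 348.6])]
```

```bash
python3 -m handwheel '[[[40,0.045,0,0,0],[40,0.045,0,0,0],[40,0.04,0,0,0],[40,0.04,0,0,0],[40,0.0163,-0.0529,0,0]]]' >/dev/null; python3 -m handwheel '[[[40,0.0163,-0.0529,0,0],[40,0.0163,-0.0529,0,0],[40,0.0163,-0.0529,0,0],[40,0.0163,-0.0529,0,0],[40,0.0163,-0.0529,0,0]]]' >/dev/null; python3 -m handwheel '[[[40,0.0163,-0.0529,0,0],[40,0.0163,-0.0529,0,0],[40,0.0163,-0.0529,0,0],[40,0.0163,-0.0529,0,0],[40,0,0,0,0]]]' >/dev/null; python3 -m handwheel '[[[40,0,0,0.06,0],[40,0,0,0.03,0],[40,0,0,0,0],[40,0,0,0,0]]]'|tail -c 200
python3 - <<'E'
from h import *
togo(.4399,-.2707,.065,105.8)
E
```

```text
t: 27.95
ee_pos: [0.4407, -0.2705, 0.0997]
eef_rot: [-0.137, 0.991, -0.001, 0.001]
wrist_force: [1.0, 0.3, -1.0]
opening: 0.52
finger_force: 15.0
t 27.95 pos [ 0.4407 -0.2705  0.0997] yaw 105.74 q6 -2.63 open 0.52 F [ 1.   0.3 -1. ] ff 15.0
 shift tool [0.0008 0.0001 0.0347] turn -0.001
 shift if turned first [0.0008 0.0001 0.0347]
```

```bash
python3 -m handwheel '[[[40,0.001,0,0.02,0],[40,0,0,0.015,0],[40,0,0,0,0],[40,0,0,0,0]]]'|tail -c 200;python3 -m handwheel '[[[40,0,0,0.002,0],[40,0,0,0.002,0],[40,0,0,0.002,0],[40,0,0,0.0015,0],[40,0,0,0,0]]]'|tail -c 200
python3 - <<'E'
from h import *
togo(.4399,-.2707,.0567,105.8)
E
```

```text
t: 28.45
ee_pos: [0.4397, -0.2711, 0.0646]
eef_rot: [-0.137, 0.991, -0.001, 0.001]
wrist_force: [-0.1, -0.2, 0.3]
opening: 0.52
finger_force: 15.0
t: 29.08
ee_pos: [0.4391, -0.2708, 0.0565]
eef_rot: [-0.137, 0.991, -0.0, 0.0]
wrist_force: [-2.6, 1.6, 9.1]
opening: 0.521
finger_force: 15.0
t 29.07 pos [ 0.4391 -0.2708  0.0565] yaw 105.77 q6 -2.63 open 0.521 F [-2.6  1.6  9.1] ff 15.0
 shift tool [-0.0008 -0.0001 -0.0002] turn -0.0
 shift if turned first [-0.0008 -0.0001 -0.0002]
```

Contact at the seated height. Release, rise and check; also check the tin and bench for a second blank.

```bash
python3 -m handwheel '[[[58,0,0,0,0],[70,0,0,0,0],[70,0,0,0,0],[70,0,0,-0.04,0],[70,0,0,-0.06,0]]]'|tail -c 200;python3 -m handwheel '[[[70,-0.03,0.02,-0.06,0],[70,0,0,-0.02,0],[70,0,0,0,0],[70,0,0,0,0]]]'|tail -c 200
python3 - <<'E'
from h import *
st=sense(); p=capture("wrist")
im=rectify(p,st,.33,.55,-.38,-.06,.066); cv2.imwrite('pics/r7.png',im)
for n,z in (('wax_1',.047),('pocket_2',.047),('gate_edge',.06),('gate_hinge',.06),('start_top',.08)):
    for d in mark_of(p,n): print(n,round(d['confidence'],2),np.round(at(p,d['location'],z,st),4))
p=capture("top")
for d in search_frame(p,'wax_1'): print('top',round(d['confidence'],2),d['location'])
p=capture("side")
for n in ('wax_1','carved_1'):
  for d in search_frame(p,n): print('side',n,round(d['confidence'],2),d['location'])
togo(.36,-.09,.2,105.8)
E
```

```text
t: 29.7
ee_pos: [0.4385, -0.2703, 0.1557]
eef_rot: [-0.137, 0.991, 0.002, -0.001]
wrist_force: [0.0, 0.1, 0.1]
opening: 0.698
finger_force: 0.0
t: 30.2
ee_pos: [0.4595, -0.2462, 0.2279]
eef_rot: [-0.137, 0.991, 0.001, -0.001]
wrist_force: [-0.4, -0.8, 0.1]
opening: 0.701
finger_force: 0.0
wax_1 0.68 [ 0.4384 -0.268   0.047 ]
pocket_2 0.8 [ 0.4874 -0.2581  0.047 ]
pocket_2 0.72 [ 0.3935 -0.2856  0.047 ]
gate_edge 0.79 [ 0.3742 -0.0909  0.06  ]
gate_hinge 0.66 [ 0.4895 -0.1823  0.06  ]
start_top 0.71 [ 0.3493 -0.3043  0.08  ]
side wax_1 0.63 [394.1, 233.3]
side wax_1 0.62 [279.0, 336.1]
side carved_1 0.79 [278.2, 323.4]
side carved_1 0.62 [265.9, 332.4]
side carved_1 0.5 [291.5, 332.7]
t 30.75 pos [ 0.46   -0.2463  0.2293] yaw 105.77 q6 -2.56 open 0.701 F [-0.2  0.7  0. ] ff 0.0
 shift tool [0.0538 0.1776 0.0293] turn -0.001
 shift if turned first [0.0537 0.1776 0.0293]
```

View pics/r7.png

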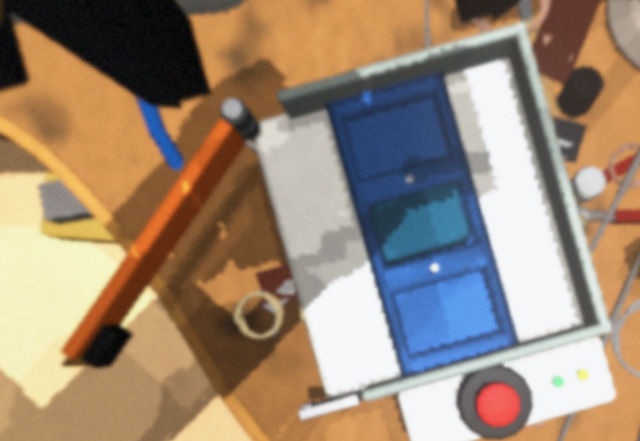

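```bash
python3 - <<'E'
from h import *
st=sense(); M=R.from_quat(st['eef_rot']).as_matrix(); cur=st['ee_pos'][:2]
H=np.array([.490,-.182]); c=lambda a:np.array([np.cos(np.radians(a)),np.sin(np.radians(a))])
for th,o in ((60,.04),(54,.022),(45,.022),(36,.022),(27,.022),(18,.022),(10,.022),(5,.022),(0,.0215),(-1,.0215)):
    w=H+.125*c(195.8-th)+o*c(105.8-th); d=w-cur; t=M.T@np.array([d[0],d[1],0]); print(th,np.round(w,4),np.round(t[:2],4)); cur=w
E
```

```text
60 [ 0.4283 -0.0662] [-0.0184  0.182 ]
54 [ 0.4054 -0.0874] [ 0.0278 -0.0142]
45 [ 0.3916 -0.1018] [ 0.0172 -0.0101]
36 [ 0.3803 -0.1182] [ 0.0154 -0.0127]
27 [ 0.3717 -0.1361] [ 0.0132 -0.0149]
18 [ 0.3659 -0.1552] [ 0.0107 -0.0168]
10 [ 0.3634 -0.1727] [ 0.0072 -0.0162]
5 [ 0.3631 -0.1838] [ 0.0033 -0.0106]
0 [ 0.3639 -0.1953] [ 0.0024 -0.0113]
-1 [ 0.3641 -0.1975] [ 0.0004 -0.0022]
```

```bash
python3 -m handwheel '[[[0,-0.005,0.06,0,0],[0,-0.005,0.06,0,0],[0,-0.008,0.06,0,0],[0,0,0.002,0,0],[0,0,0,0.05,0]]]' 15 >/dev/null; python3 -m handwheel '[[[0,0,0,0.05,0],[0,0,0,0.04,0],[0,0,0,0.031,0],[0,0,0,0,0],[0,0,0,0,0]]]'|tail -c 200
python3 -m handwheel '[[[0,0.014,-0.007,0,0],[0,0.014,-0.007,0,0],[0,0.009,-0.005,0,0],[0,0.008,-0.005,0,0]]]'|tail -c 200
python3 -m handwheel '[[[0,0.008,-0.006,0,0],[0,0.0075,-0.0065,0,0],[0,0.007,-0.007,0,0],[0,0.006,-0.008,0,0],[0,0,0,0,0]]]'|tail -c 200
python3 - <<'E'
from h import *
togo(.3659,-.1552,.058,105.8); st=sense(); p=capture("wrist"); save(p,'w8.png')
for n,z in (('gate_edge',.06),('gate_hinge',.06)):
    for d in mark_of(p,n): print(n,round(d['confidence'],2),np.round(at(p,d['location'],z,st),4))
E
```

```text
t: 32.0
ee_pos: [0.4286, -0.067, 0.0592]
eef_rot: [-0.137, 0.991, -0.0, 0.001]
wrist_force: [0.4, 0.3, -0.2]
opening: 0.001
finger_force: 0.0
t: 32.5
ee_pos: [0.3906, -0.1023, 0.0585]
eef_rot: [-0.137, 0.991, -0.0, 0.0]
wrist_force: [1.0, -0.2, -0.2]
opening: 0.003
finger_force: 0.2
t: 33.12
ee_pos: [0.371, -0.1364, 0.0583]
eef_rot: [-0.137, 0.991, -0.0, -0.0]
wrist_force: [1.0, 0.6, -0.4]
opening: 0.004
finger_force: 0.0
t 33.12 pos [ 0.371  -0.1364  0.0583] yaw 105.71 q6 -2.5 open 0.004 F [ 1.   0.6 -0.4] ff 0.0
 shift tool [ 0.01   -0.0167  0.0003] turn -0.002
 shift if turned first [ 0.01   -0.0167  0.0003]
gate_edge 0.74 [ 0.3481 -0.1507  0.06  ]
```

View pics/w8.png

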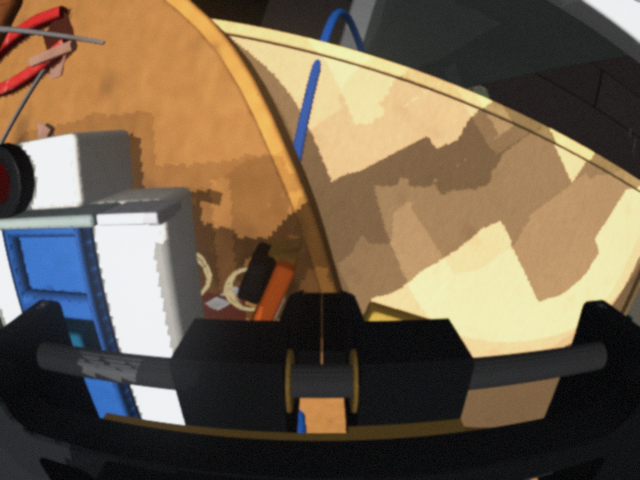

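The gate (orange, ~275,290) is swinging ahead of the finger. Continue, watching force.

```bash
python3 -m handwheel '[[[0,0.005,-0.008,0,0],[0,0.005,-0.009,0,0],[0,0.004,-0.008,0,0],[0,0.003,-0.008,0,0],[0,0,0,0,0]]]'|tail -c 200
python3 -m handwheel '[[[0,0.002,-0.005,0,0],[0,0.0015,-0.006,0,0],[0,0.001,-0.005,0,0],[0,0.001,-0.005,0,0],[0,0,-0.002,0,0]]]'|tail -c 200
python3 -m handwheel '[[[0,0,0,0,0],[0,0,0,0,0]]]'|tail -c 200
python3 - <<'E'
from h import *
togo(.3641,-.1975,.058,105.8); st=sense(); p=capture("wrist"); save(p,'w9.png')
for n,z in (('gate_edge',.06),('gate_hinge',.06)):
    for d in mark_of(p,n): print(n,round(d['confidence'],2),np.round(at(p,d['location'],z,st),4))
E
```

```text
t: 33.9
ee_pos: [0.3637, -0.1729, 0.0583]
eef_rot: [-0.137, 0.991, -0.0, 0.0]
wrist_force: [0.4, 0.9, 1.3]
opening: 0.002
finger_force: 0.0
t: 34.52
ee_pos: [0.3646, -0.1959, 0.0583]
eef_rot: [-0.137, 0.991, 0.0, -0.0]
wrist_force: [0.7, 5.5, 1.4]
opening: 0.002
finger_force: 2.9
t: 34.78
ee_pos: [0.3646, -0.1957, 0.0583]
eef_rot: [-0.137, 0.991, 0.0, -0.0]
wrist_force: [-0.9, 1.3, 0.3]
opening: 0.003
finger_force: 0.7
t 34.77 pos [ 0.3646 -0.1957  0.0583] yaw 105.77 q6 -2.63 open 0.003 F [-0.9  1.3  0.3] ff 0.7
 shift tool [ 0.001  -0.0015  0.0003] turn -0.0
 shift if turned first [ 0.001  -0.0015  0.0003]
gate_edge 0.73 [ 0.3513 -0.2137  0.06  ]
```

```bash
for i in 1; do :; done; python3 -m handwheel '[[[0,0,-0.003,0,0],[0,0,0,0,0]]]'|tail -c 200
python3 -m handwheel '[[[0,0,-0.003,0,0],[0,0,0,0,0]]]'|tail -c 200
python3 -m handwheel '[[[0,0,-0.003,0,0],[0,0,0,0,0]]]'|tail -c 200
```

```text
t: 35.17
ee_pos: [0.3646, -0.1961, 0.0581]
eef_rot: [-0.137, 0.991, 0.003, -0.001]
wrist_force: [1.2, 14.9, 8.1]
opening: 0.007
finger_force: 7.5
t: 35.42
ee_pos: [0.3645, -0.1965, 0.058]
eef_rot: [-0.137, 0.991, 0.005, -0.001]
wrist_force: [2.4, 29.0, 17.0]
opening: 0.003
finger_force: 14.3
t: 35.67
ee_pos: [0.3645, -0.1967, 0.0579]
eef_rot: [-0.137, 0.991, 0.008, -0.002]
wrist_force: [2.9, 42.6, 25.2]
opening: 0.007
finger_force: 21.1
```

```bash
python3 -m handwheel '[[[0,0,0.009,0,0],[0,0,0.02,0,0],[0,0,0.03,-0.03,0],[0,-0.05,0.04,-0.05,0],[0,-0.03,0,-0.05,0]]]'|tail -c 200; python3 -m handwheel '[[[0,0,-0.05,-0.03,0],[0,0,0,0,0],[0,0,0,0,0]]]'|tail -c 200
python3 - <<'E'
from h import *
st=sense(); p=capture("wrist")
im=rectify(p,st,.32,.53,-.36,-.13,.074); cv2.imwrite('pics/r10.png',im)
for n,z in (('wax_1',.047),('gate_edge',.06),('gate_hinge',.06),('start_top',.08)):
    for d in mark_of(p,n): print(n,round(d['confidence'],2),np.round(at(p,d['location'],z,st),4))
togo(.3495,-.305,.10,105.8)
E
```

```text
t: 36.3
ee_pos: [0.4081, -0.097, 0.1778]
eef_rot: [-0.138, 0.99, 0.001, -0.001]
wrist_force: [1.2, -1.4, -0.4]
opening: 0.004
finger_force: 0.0
t: 36.67
ee_pos: [0.4213, -0.1468, 0.2058]
eef_rot: [-0.137, 0.991, 0.001, -0.001]
wrist_force: [0.0, 0.0, -0.2]
opening: 0.001
finger_force: 0.0
wax_1 0.83 [ 0.4388 -0.267   0.047 ]
gate_edge 0.62 [ 0.3513 -0.2157  0.06  ]
gate_hinge 0.57 [ 0.4895 -0.1801  0.06  ]
start_top 0.78 [ 0.3484 -0.3047  0.08  ]
t 36.92 pos [ 0.4218 -0.147   0.2063] yaw 105.78 q6 -2.45 open 0.006 F [ 1.1  0.4 -0.4] ff 0.0
 shift tool [ 0.1125 -0.1325  0.1062] turn -0.0
 shift if turned first [ 0.1125 -0.1325  0.1062]
```

View pics/r10.png

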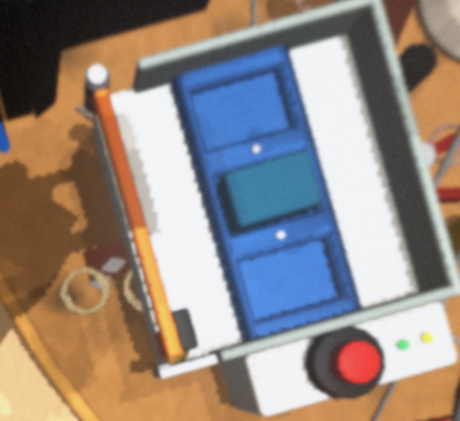

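```bash
python3 -m handwheel '[[[0,0.04,-0.045,0,0],[0,0.04,-0.045,0,0],[0,0.0325,-0.0425,0.05,0],[0,0,0,0.056,0],[0,0,0,0,0]]]'|tail -c 200; python3 -m handwheel '[[[0,0,0,0,0]]]'>/dev/null
python3 -c "
from h import *
togo(.349,-.305,.08,105.8)"
```

```text
t: 37.55
ee_pos: [0.3515, -0.2969, 0.1057]
eef_rot: [-0.137, 0.991, 0.004, -0.002]
wrist_force: [0.7, -0.6, -0.6]
opening: 0.003
finger_force: 0.0
t 37.67 pos [ 0.3535 -0.2985  0.1097] yaw 105.82 q6 -2.8 open 0.005 F [-0.2 -0.5 -0.5] ff 0.0
 shift tool [ 0.0061 -0.0049  0.0297] turn 0.0
 shift if turned first [ 0.0061 -0.0049  0.0297]
```

```bash
python3 -m handwheel '[[[0,0.003,-0.003,0,0.15],[0,0,0,0,0.15],[0,0,0,0,0],[0,0,0,0,0]]]'|tail -c 200
python3 -c "
from h import *
togo(.349,-.305,.08)"
```

```text
t: 38.17
ee_pos: [0.3512, -0.3022, 0.1092]
eef_rot: [0.011, 1.0, -0.001, 0.001]
wrist_force: [-0.4, 0.3, -0.4]
opening: 0.005
finger_force: 0.0
t 38.17 pos [ 0.3512 -0.3022  0.1092] yaw 88.79 q6 -2.52 open 0.005 F [-0.4  0.3 -0.4] ff 0.0
 shift tool [ 0.0022 -0.0028  0.0292]
```

```bash
python3 -m handwheel '[[[0,0.002,-0.003,0.02,0],[0,0,0,0.008,0],[0,0,0,0.003,0],[0,0,0,0.003,0],[0,0,0,0,0]]]'|tail -c 200; python3 -m handwheel '[[[0,0,0,0.002,0],[0,0,0,0,0],[0,0,0,0,0]]]'|tail -c 200
```

```text
t: 38.8
ee_pos: [0.3487, -0.3049, 0.0745]
eef_rot: [0.012, 1.0, -0.0, -0.0]
wrist_force: [-2.9, 1.4, 4.8]
opening: 0.007
finger_force: 2.4
t: 39.17
ee_pos: [0.3488, -0.305, 0.0741]
eef_rot: [0.012, 1.0, -0.001, 0.0]
wrist_force: [-5.6, 6.0, 24.7]
opening: 0.01
finger_force: 12.6
```

```bash
python3 -m handwheel '[[[0,0,0,-0.01,0],[0,0,0,-0.04,0],[0,0,0,-0.06,0],[0,-0.03,0.02,-0.03,0],[0,-0.03,0.04,-0.02,0]]]'|tail -c 200; python3 -m handwheel '[[[0,0,0,0,0],[0,0,0,0,0],[0,0,0,0,0]]]'|tail -c 200
python3 - <<'E'
from h import *
st=sense(); p=capture("wrist"); save(p,'w11.png')
for n,z in (('wax_1',.047),('gate_edge',.06),('start_top',.08)):
    for d in mark_of(p,n): print(n,round(d['confidence'],2),np.round(at(p,d['location'],z,st),4))
p=capture("side"); save(p,'s11.png')
E
```

```text
t: 39.8
ee_pos: [0.4112, -0.2469, 0.234]
eef_rot: [0.013, 1.0, -0.001, 0.001]
wrist_force: [0.7, -0.8, -0.5]
opening: 0.004
finger_force: 0.0
t: 40.17
ee_pos: [0.4096, -0.2471, 0.2315]
eef_rot: [0.013, 1.0, 0.0, -0.0]
wrist_force: [-0.4, 0.2, 0.4]
opening: 0.002
finger_force: 0.0
wax_1 0.63 [ 0.4388 -0.2692  0.047 ]
gate_edge 0.93 [ 0.3538 -0.2127  0.06  ]
start_top 0.83 [ 0.3515 -0.3037  0.08  ]
```

View pics/s11.png

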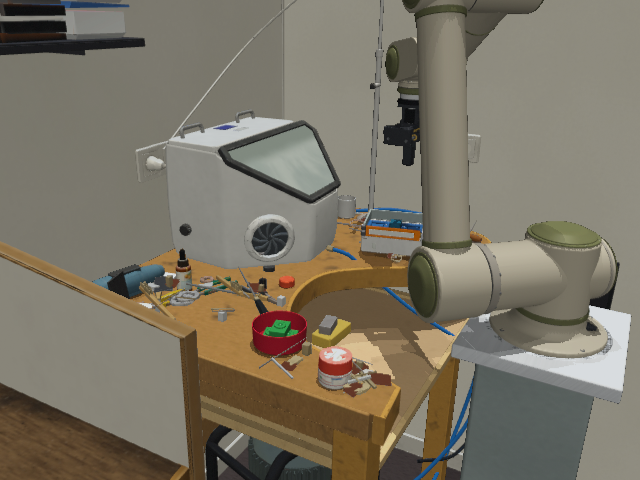

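The side view shows the green pieces in the upright tin (280,330), no blue blank left on the bench, and the gate closed across the mill (392,233). Handing in.

```bash
python3 -c "
from workcell import *
print(hand_in())"
```

```text
the job is handed in; nothing more can be done
None
```

The job is handed in with no verdict returned: the three green pieces are in the upright tin, the only blank I could find is seated in the middle pocket, the gate is shut (the latch snapping in was judged from push force and position, not seen), and the start button was pressed right down and released.

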